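# Rake a dropped specimen stub out from under the microscope stage

## Task

A specimen stub has slipped under the platform of the withdrawn microscope stage. Wind the lift handwheel clockwise until the platform is fully up against its stop, then reach in with the flat rake and drag the stub out, specimen side up, onto the bench just in front of the platform's open side, wholly clear of it. Touch the stub only with the rake, finish with the rake lying flat on the bench clear of the stage and the platform still up, and leave the other things on the bench where they are.

Things in the scene. Friction and masses are not known exactly. Their poses are not given: they have to be found in the camera images.
- stage: Fixed stage: white upright chamber door (360 wide, 45 thick, 300 high) with an aluminium platform on a screw lift before it. Origin on the bench under the platform's centre; x along the door, +y to the door (inner face at y +117 mm), z up. Bars 12 high lie on the bench along both sides of the platform: |x| 108 to 132, y -105 to +120; between them the bench is free but for the rest.
- mouth (a point): Middle of the underside of the platform's free edge (the mouth, at y = -100 mm of the stage). Platform 200 x 200 mm (x, y -100 to +100 of the stage), 10 thick. Its front part has slots 25 mm wide along y through which the bench is seen; the rear (y above 8 mm) carries slides and a round stub carousel, up to 95 mm above the underside.
- lift (a joint): Height of the platform (m): 0 at the bottom, where its underside is 13 mm above the bench; 0.036 against the upper stop (a brass collar on the screw), underside then 49 mm above the bench. Driven by the wheel, 5.22 mm per radian; it stays where it is left.
- wheel (a joint): Turn of the lift handwheel (rad) about the vertical screw, growing clockwise seen from above, which raises the platform: 0 at the bottom, 6.9 at the stop. It starts between 0.2 and 2.6. It turns stiffly, about 5 N at the crank handle.
- wheel_hub (a point): On the axis of the lift handwheel, 154 mm above the bench, level with the top of its rim. An aluminium disc 114 mm across, horizontal, beside the platform on the robot's side (x +135, y -30 mm in the stage's frame); a small hub cap stands 7 mm above this point.
- crank_grip (a point): Middle of the crank handle: an upright black cylinder 16 mm in diameter, 156 to 199 mm above the bench (this point: 178), on the wheel 40 mm from its axis. It revolves freely on its pin, so the hand need not turn with the wheel. At wheel angle q it stands at polar angle 0.94 rad minus q about the hub, in the stage's frame.
- rest: Fixed jack foot on the bench just inside the mouth, under the platform's front edge: a dark cylinder 20 mm in diameter, 12 high, y = -85 mm in the stage's frame, x between -30 and +30. Origin at the centre of its underside. The stub must be led past it on one side.
- stub: The dropped specimen stub: plain aluminium disc 32 mm in diameter, 10 high, 22 g, with a black tab and a small chip of specimen on its top. Origin at the centre of its underside, z up. It lies flat on the bench under the platform, within 60 mm of the stage's centre line in x, y between -45 and +10 mm.
- rake: Flat steel rake, 110 g. Origin on the bench under the middle of its handle, +x to the head, z up. Black handle: bar 80 long (x -40 to +40), 16 wide, 40 high. From it a strip 18 wide, 4 thick, underside 16 mm up, runs to the head: plate 58 wide, 20 high, 4 thick, inner face at x +208, with two tines 16 high back to x +186, 52 mm apart inside. Lying flat, handle and head rest on the bench.
- rake_head (a point): Middle of the inner face of the rake's head, 10 mm above its underside, at x = +208 mm of the rake.
- tin: Bystander: small steel tin, 56 mm diameter, 32 high. Origin under its centre.
- dish: Bystander: open glass dish, 88 mm diameter, 14 high. Origin under its centre.
- tweezers: Bystander: steel tweezers lying flat, 130 long (along its x), 8 high. Origin under the middle.
- stubbox: Bystander: grey stub box 55 x 85 mm, 22 high. Origin under its centre.
- solvent: Bystander: white solvent bottle, 62 mm diameter, 150 high. Origin under its centre.
- driver: Bystander: screwdriver lying along its x, 170 long. Origin underneath the middle.
- carousel: Bystander: spare aluminium stub carousel, 92 mm diameter disc 12 high with a short boss to 28 mm. Origin under its centre.

How it is judged:
By the outcome, as a careful person would: the job done as asked, in the order asked, and still so for the second after the job is handed in, with the robot touching nothing.
It also fails if it takes over 61 s, if anything falls off the work surface, if the arm or the gripper's body presses on something with over 40 N, if the wrist force passes 120 N, or if a joint passes its speed limit or range.

## Robot

A 6-joint arm with a two-finger parallel gripper is mounted at the origin on the work surface. World frame = base frame: x ahead of the robot, y to its left, z up, the work surface at z = 0. Lengths are in m, angles in degrees, forces in N, time in s.
With the tool pointing down it reaches from about 0.35 to 0.875 m from the base axis. Payload 4.2 kg.
Tool frame: the origin (TCP) lies on the centre line of the jaws, within the pads' length; the fingertips stand 19 mm ahead of it and the grasp point (between the pads) is the TCP; x points along the fingers, y is the direction in which the jaws open and shut, and the axes are right-handed (so a half turn about x gives the same grasp; the last joint's range is limited). The gripper opens to 87 mm and grips with 3 to 60 N. Pads are 19 mm wide; open, the fingers measure 117 mm over their backs; the gripper's body (75 mm by 190 mm) begins 51 mm behind the grasp point.
Start: joints at [-51.704, 22.042, 0.453, 0, -68.411, -14.817], TCP at [0.249, -0.573, 0.22] pointing down, gripper open.
Joint ranges: [-179.83, 179.83], [-69.29, 118.12], [-61.27, 80.66], [-181.25, 117.63], [-171.15, -9.14], [-177.46, 177.46]. Speed limits (degrees/s): [159.86, 159.86, 180, 180, 180, 180].

## Interface

Orientations are given as a 3x3 rotation matrix whose columns are the frame's x, y, z axes.
In Python, from station import r, viewer, job, spotter gives the robot as it stands.
- The arm moves only by the tool play_rows, never from a script. Its argument "commands" is a list of rows, each an object of numbers: "fingers": the gripper command: -1 is fully open, 1 is shut, values between are in proportion; "tx", "ty", "tz": the shift along the tool's x, y, z normalised to -1 to 1, where 1 is 750 mm; "ax", "ay", "az": the turn, a rotation vector about the tool's x, y, z normalised to -1 to 1, where 1 is pi rad. In form: [{"fingers": .., "tx": .., "ty": .., "tz": .., "ax": .., "ay": .., "az": ..}, ...]. A call has 1 to 5 rows; each row is the pose to reach, as a shift and turn from the pose commanded when the call began, along the tool's axes at that moment, turning the shorter way round; what a row does not reach only later rows make up. A row lasts 1/12 s, in which the tool goes at most 41.7 mm and 7.16 degrees, less where a joint would pass 70% of its speed; a pose out of reach is approached as far as the arm can. A call with a number of a shift or a turn outside -1 to 1 is refused whole. A call with a gripper value outside its range is refused whole. The fingers move at their own pace and stop on an object; the grip force is fixed at half the most. Time passes only in rows, so rows that repeat a pose let the fingers close. It gives the time, the measured TCP pose, the force and the opening at its end, in the units of the state.
- r.sense(): the state, without advancing time (a new reading comes with each control period).
- viewer.capture(name): name is "scene" or "top" or "wrist"; returns a dict with "image" (384x512x3 uint8, red, green, blue), "fx", "fy", "cx", "cy" (pixels), "R" (3x3) and "t" (3): a world point X has camera coordinates R X + t; the wrist camera has in their place "mount" (4x4, takes a point from camera to tool coordinates, whose origin is the TCP and whose axes are the tool frame's). Camera axes: x right, y down, z forward; pixel columns grow to the right and rows downward; lengths in m; the calibration is good to about 2 mm. A picture is of the moment at which its call begins: read the wrist's pose just before it. There is no depth.
- job.finish_job(): hands the job in, once; it reports no verdict.
Trained networks look in a picture, given as the dict that the camera call returned (one of the last four; its "shot" number tells which), for a name from the list of things; names that differ only in an ending like _2 or _b are one class to them, and where a whole thing is asked for, a point or a joint stands for the part that bears it (a point fixed in the world has none). Each returns a list of dicts, best first, with "score" (0 to 1); they miss things now and then, are a little off and sometimes report something else, mostly with a low value. They report only what shows in the picture. A call takes as long as a camera call.
- spotter.find_in(name, picture): "uv" ([column, row] in pixels, amid what is visible of it).
- spotter.silhouettes(name, picture): "region" (384x512 bool, what is visible of it) and "uv" ([column, row] in pixels, amid what is visible of it).
The state is a dict: "time_s": time; "joints": joint angles; "joint_velocities": joint speeds; "effort": joint torques, N m; "tcp_pos": TCP position; "ee_rot": TCP orientation; "wrist_force": force on the tool from outside, world axes, zero at the start; "moment": the same for the moment, N m; "gripper_width": opening from 0.0 (shut) to 1.0 (fully open).
Only numpy, scipy, OpenCV 4.12 (cv2) and the standard library are available. Lean on these libraries where they do the work, as an engineer would, in place of code of your own. Each camera call takes 0.05 s, during which the arm holds its last target. There are 200 camera calls.

## Working session

There is one attempt and no reset: what is moved stays moved. The work goes in short steps, Python scripts to look and compute and a tool call to move; the robot and the scene stay as the last step left them, time stands still between calls to the robot, and variables do not carry over. Pictures are saved under pics/ and viewed, about 8 in all and at most 12, crops included, and the job is handed in when it is done.

Besides the shell and the picture viewer there is one more tool, called after ">>>" in YAML: its name, and indented under it one key for each argument. play_rows: Moves the arm, as the interface text tells. Its arguments: {"type":"object","properties":{"commands":{"type":"array"}},"required":["commands"]}

```bash
ls; mkdir -p pics; cat > h.py <<'E'
import numpy as np, cv2
from station import r, viewer, job, spotter
def save(p,n,crop=None,s=1):
    im=p["image"][:,:,::-1]
    if crop: a,b,c,d=crop; im=im[b:d,a:c]
    cv2.imwrite("pics/"+n,cv2.resize(np.ascontiguousarray(im),None,fx=s,fy=s,interpolation=cv2.INTER_CUBIC))
def cam(p,s=None):
    if "R" in p: R=np.array(p["R"]);t=np.array(p["t"])
    else:
        M=np.array(p["mount"]);T=np.eye(4);T[:3,:3]=s["ee_rot"];T[:3,3]=s["tcp_pos"]
        C=np.linalg.inv(T@M);R=C[:3,:3];t=C[:3,3]
    return R,t
def back(p,uv,z,s=None):
    R,t=cam(p,s);uv=np.atleast_2d(uv).astype(float)
    d=np.c_[(uv[:,0]-p["cx"])/p["fx"],(uv[:,1]-p["cy"])/p["fy"],np.ones(len(uv))]@R
    c=-R.T@t
    return c+d*((z-c[2])/d[:,2])[:,None]
def proj(p,X,s=None):
    R,t=cam(p,s);q=np.atleast_2d(X)@R.T+t
    return np.c_[q[:,0]/q[:,2]*p["fx"]+p["cx"],q[:,1]/q[:,2]*p["fy"]+p["cy"]]
E
python3 - <<'E'
from h import *
np.set_printoptions(precision=4,suppress=True)
s=r.sense();print(s["time_s"],s["tcp_pos"],s["ee_rot"],s["gripper_width"])
hs=dict(stage=0,mouth=.02,wheel_hub=.154,crank_grip=.178,rest=.012,stub=.01,rake=.03,rake_head=.02,tin=.032,dish=.014,tweezers=.008,stubbox=.022,solvent=.15,driver=.02,carousel=.012)
for c in("top","scene"):
    p=viewer.capture(c);save(p,c+"0.png",s=1.5)
    R,t=cam(p);print(c,-R.T@t,p["fx"])
    for n,z in hs.items():
        for f in spotter.find_in(n,p)[:2]: print(n,np.round(f["score"],2),np.round(f["uv"],1),back(p,f["uv"],z)[0])
E
```

```text
pics
0.0 [ 0.2488 -0.5727  0.2189] [[-0.0009 -0.3982  0.9173]
 [ 0.002   0.9173  0.3982]
 [-1.      0.0022 -0.0001]] 0.9979298155293451
top [0.3707 0.125  1.2487] 379.1088978371788
stage 0.92 [421.2 203.8] [ 0.5738 -0.4346  0.    ]
mouth 0.74 [388.4 200.8] [ 0.5821 -0.3174  0.02  ]
wheel_hub 0.6 [424.3 203.5] [ 0.5496 -0.3748  0.154 ]
crank_grip 0.41 [380.8 257.2] [ 0.395  -0.2261  0.178 ]
stub 0.7 [178.1 175. ] [0.6808 0.3803 0.01  ]
stub 0.6 [371.2 205.2] [ 0.5697 -0.2623  0.01  ]
rake 0.96 [239.7 219.2] [0.5264 0.174  0.03  ]
rake 0.19 [387.  201.6] [ 0.5778 -0.309   0.03  ]
rake_head 0.58 [243.7 217. ] [0.5347 0.1613 0.02  ]
rake_head 0.37 [424.1 206.7] [ 0.5608 -0.4343  0.02  ]
tin 0.8 [336.2 259.7] [ 0.3927 -0.1313  0.032 ]
dish 0.6 [340.2 147.7] [ 0.769  -0.1691  0.014 ]
tweezers 0.7 [371.3 207.1] [ 0.5636 -0.2628  0.008 ]
tweezers 0.37 [339.6 150.2] [ 0.7621 -0.168   0.008 ]
stubbox 0.98 [169.8 254.4] [0.4177 0.3973 0.022 ]
stubbox 0.57 [178.5 177.2] [0.6703 0.3763 0.022 ]
solvent 0.97 [175.9 176.1] [0.6425 0.3579 0.15  ]
solvent 0.28 [240.1 216.1] [0.5202 0.1679 0.15  ]
driv
[... 246 characters left out ...]
eel_hub 0.81 [168.1  91.5] [ 0.5839 -0.334   0.154 ]
rake 0.83 [297.7 229.2] [0.5442 0.2185 0.03  ]
rake_head 0.82 [295.1 224.2] [0.534  0.1977 0.02  ]
tin 0.64 [258.  133.7] [ 0.4048 -0.1274  0.032 ]
tin 0.37 [382.2 258.2] [0.4397 0.4096 0.032 ]
dish 0.84 [146.5 184.5] [ 0.775  -0.1714  0.014 ]
dish 0.68 [302.8 297.7] [0.6534 0.3621 0.014 ]
tweezers 0.69 [166.5  90.2] [ 0.5062 -0.5302  0.008 ]
tweezers 0.61 [352.  218.6] [0.3955 0.2721 0.008 ]
stubbox 0.93 [381.7 259.3] [0.4367 0.4084 0.022 ]
solvent 0.9 [302.9 293.8] [0.6989 0.3973 0.15  ]
solvent 0.64 [292.3 223. ] [0.6034 0.255  0.15  ]
driver 0.35 [184.8 123.5] [ 0.5542 -0.3231  0.02  ]
carousel 0.71 [370.5 309.2] [0.5498 0.4772 0.012 ]
```

View pics/top0.png

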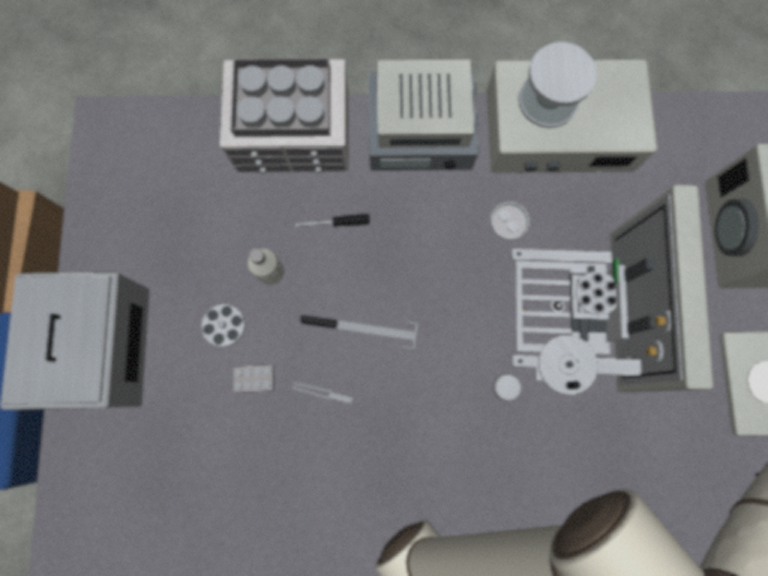

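View pics/scene0.png

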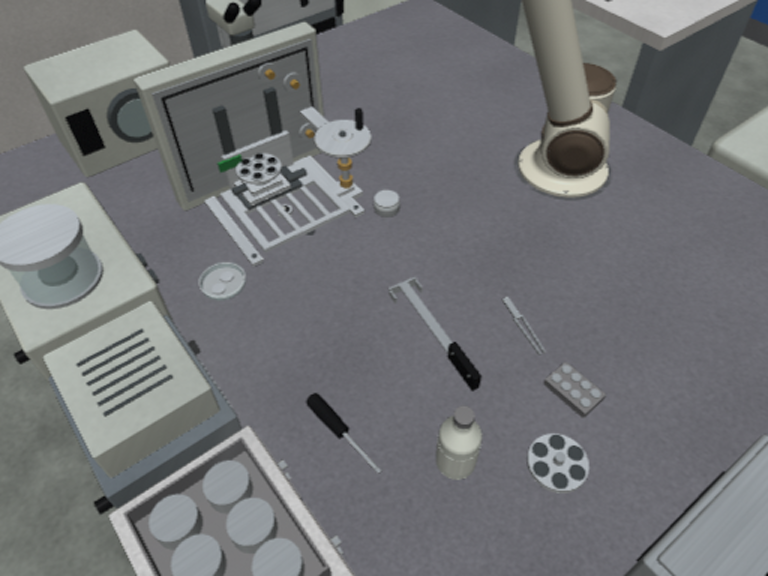

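The overview shows the stage at right, with its mouth facing world +y. The wheel is on the robot's side at about (568,364) of the 1.5x picture, and the rake lies at (320–415, 322–333) pointing to the mouth. Next I'll zoom in on the stage.

```bash
python3 - <<'E'
from h import *
np.set_printoptions(precision=4,suppress=True)
p=viewer.capture("top");q=viewer.capture("scene")
a=cv2.resize(p["image"][155:265,335:475],None,fx=5,fy=5,interpolation=cv2.INTER_CUBIC)
cv2.imwrite("pics/z1.png",a[:,:,::-1])
b=cv2.resize(q["image"][65:185,130:270],None,fx=5,fy=5,interpolation=cv2.INTER_CUBIC)
cv2.imwrite("pics/z2.png",b[:,:,::-1])
for c in(p,q):
  for n in("wheel_hub","stub","rest","crank_grip","rake"):
    for f in spotter.silhouettes(n,c)[:2]:
        v,u=np.nonzero(f["region"]); print(n,round(f["score"],2),f["uv"],u.min(),u.max(),v.min(),v.max(),len(u))
E
```

```text
wheel_hub 0.95 [422.5, 206.5] 341 474 124 261 12094
stub 0.5 [371.3, 202.9] 368 376 201 207 52
crank_grip 0.62 [382.4, 255.8] 377 386 253 259 56
crank_grip 0.22 [381.5, 243.4] 359 398 224 262 1187
rake 0.35 [380.8, 253.7] 377 386 254 259 52
stub 0.17 [180.6, 121.3] 146 234 88 167 3184
crank_grip 0.63 [240.1, 78.1] 236 241 72 86 76
rake 0.64 [296.9, 223.9] 259 319 186 259 775
rake 0.33 [230.9, 93.5] 210 246 72 104 790
```

View pics/z1.png

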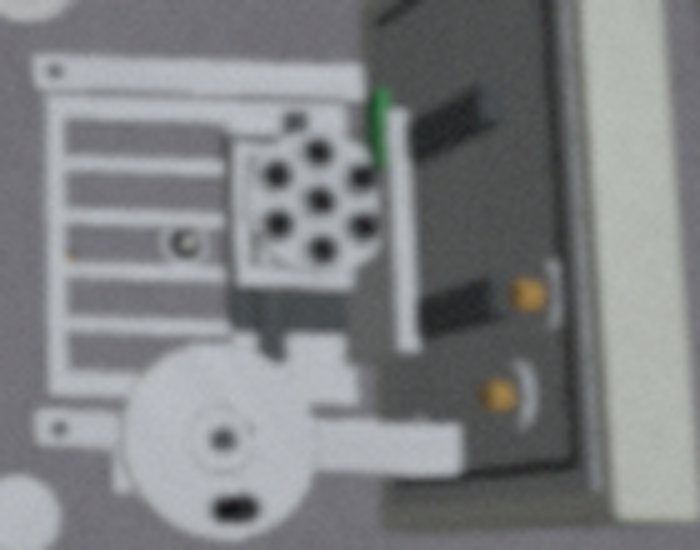

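View pics/z2.png

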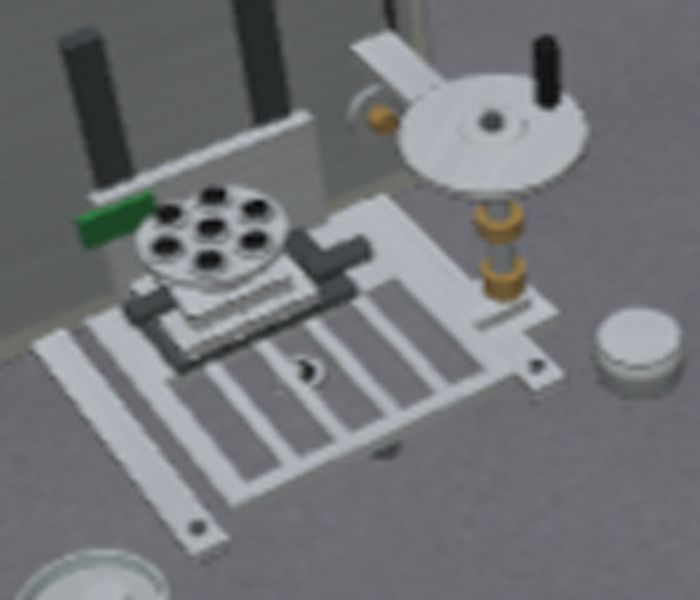

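The stub shows through the slot at (183,243) in the top zoom. The rest peeks out at the mouth edge at (385,450) in the scene zoom. I'll fit the stage pose from the bar ends and the hub.

```bash
python3 - <<'E'
from h import *
from scipy.optimize import least_squares
np.set_printoptions(precision=4,suppress=True)
p=viewer.capture("top");q=viewer.capture("scene")
P=lambda u,v:((u+.5)/5-.5+335,(v+.5)/5-.5+155)
Q=lambda u,v:((u+.5)/5-.5+130,(v+.5)/5-.5+65)
obs=[(p,P(33,56),(-132,-105,12)),(p,P(35,90),(-108,-105,12)),(p,P(35,410),(108,-105,12)),(p,P(35,443),(132,-105,12)),(p,P(223,438),(135,-30,161)),
(q,Q(197,555),(-132,-105,12)),(q,Q(228,540),(-108,-105,12)),(q,Q(540,392),(108,-105,12)),(q,Q(562,374),(132,-105,12)),(q,Q(491,120),(135,-30,161))]
def S(a): 
    c,s=np.cos(a[2]),np.sin(a[2]);return np.array([[c,-s,0],[s,c,0],[0,0,1]])
def f(a): return np.ravel([proj(c,S(a)@(np.array(m)/1e3)+[a[0],a[1],0])[0]-uv for c,uv,m in obs])
o=least_squares(f,[.58,-.44,np.pi]);a=o.x
print(a,np.degrees(a[2]));print(o.fun.reshape(-1,2))
for c,uv,z in((p,P(183,243),.011),(q,Q(306,371),.011),(q,Q(390,455),.006),(p,P(250,510),.199),(q,Q(545,40),.199),(q,Q(547,103),.158),(p,P(218,509),.158)):
    w=back(c,uv,z)[0];st=S(a).T@(w-[a[0],a[1],0]);h=st[:2]-[.135,-.03]
    print(z,w,st,"polar",np.arctan2(h[1],h[0]),np.hypot(*h))
print("hub",S(a)@[.135,-.03,.154]+[a[0],a[1],0])
np.save("stage.npy",a)
# rake
for c,nm in((p,"top"),(q,"scene")):
    f0=spotter.silhouettes("rake",c)[0];print(f0["score"],f0["uv"])
m=(130,128,190,0)
for c,n,(x0,y0,x1,y1) in((p,"r1",(190,195,290,240)),(q,"r2",(250,180,330,265))):
    save(c,n+".png",(x0,y0,x1,y1),5)
a1=cv2.imread("pics/r1.png");b1=cv2.imread("pics/r2.png")
H=max(a1.shape[0],b1.shape[0]);pad=lambda i:cv2.copyMakeBorder(i,0,H-i.shape[0],0,0,cv2.BORDER_CONSTANT)
cv2.imwrite("pics/r12.png",cv2.resize(np.hstack([pad(a1),pad(b1)]),None,fx=.8,fy=.8))
E
```

```text
[ 0.5712 -0.2658  3.0964] 177.4087036961244
[[-0.7753 -0.5761]
 [-1.0972 -0.5016]
 [-0.3678 -0.3082]
 [-0.2837  0.4931]
 [-0.2116  0.0643]
 [-1.0412 -0.5161]
 [ 0.0657 -1.0401]
 [-1.059  -0.992 ]
 [ 0.8879 -0.453 ]
 [ 0.2974 -0.7589]]
0.011 [ 0.5763 -0.2625  0.011 ] [-0.005  -0.0036  0.011 ] polar 2.95502048150679 0.1424421295798209
0.011 [ 0.5729 -0.2583  0.011 ] [-0.0014 -0.0077  0.011 ] polar 2.9792528217378704 0.1382514819934729
0.006 [ 0.5697 -0.1674  0.006 ] [ 0.0059 -0.0982  0.006 ] polar -2.6553467869917458 0.1460163759347696
0.199 [ 0.396  -0.2299  0.199 ] [ 0.1766 -0.028   0.199 ] polar 0.04789015671829747 0.04165979583486051
0.199 [ 0.3987 -0.2273  0.199 ] [ 0.174  -0.0307  0.199 ] polar -0.017063289610149215 0.03898690333271332
0.158 [ 0.402  -0.2236  0.158 ] [ 0.1709 -0.0346  0.158 ] polar -0.12709539182037924 0.03614658926596347
0.158 [ 0.3978 -0.2254  0.158 ] [ 0.175  -0.0325  0.158 ] polar -0.06305933203929102 0.040060085490916816
hub [ 0.4377 -0.2298  0.154 ]
0.63 [243.9, 217.8]
0.76 [291.0, 220.9]
```

View pics/r12.png

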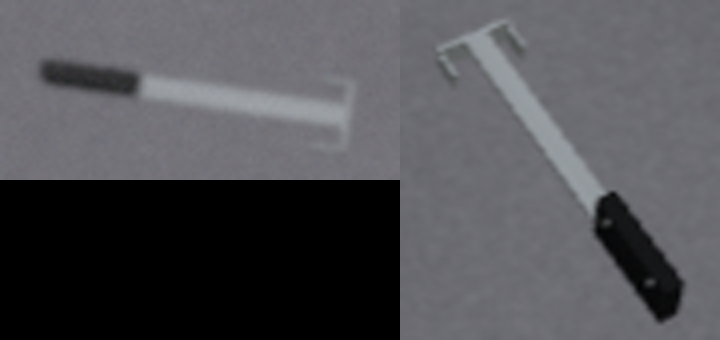

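```bash
python3 - <<'E'
from h import *
np.set_printoptions(precision=4,suppress=True)
p=viewer.capture("top");q=viewer.capture("scene")
P=lambda u,v:(190+(u+.5)/4-.5,195+(v+.5)/4-.5)
Q=lambda u,v:(250+(u-400+.5)/4-.5,180+(v+.5)/4-.5)
for c,uv,z in((p,P(44,69),.04),(p,P(139,82),.04),(p,P(348,114),.02),(p,P(143,88),.02),(q,Q(478,33),.02),(q,Q(612,198),.04),(q,Q(673,288),.04)):
    print(back(c,uv,z)[0])
s=r.sense();print(s["time_s"],s["joints"])
w=viewer.capture("wrist");print(np.array(w["mount"]),w["fx"])
E
```

```text
[0.5505 0.2988 0.04  ]
[0.539  0.2226 0.04  ]
[0.5132 0.0543 0.02  ]
[0.5368 0.221  0.02  ]
[0.5097 0.0587 0.02  ]
[0.5392 0.2307 0.04  ]
[0.5541 0.303  0.04  ]
2.5 [-51.7056  22.0407   0.4514   0.0017 -68.4107 -14.8164]
[[-0.0009 -0.2866  0.9581 -0.1644]
 [ 1.     -0.0005  0.0008  0.0001]
 [ 0.0003  0.9581  0.2866 -0.0794]
 [ 0.      0.      0.      1.    ]] 276.77817283217144
```

```bash
cat >> h.py <<'E'
from scipy.spatial.transform import Rotation as Rot
def plan(*wps):
    """wps: (x,y,z,jaw yaw deg or None[,pitch]) -> normalised numbers relative to present pose"""
    s=r.sense();R0=np.array(s["ee_rot"]);p0=np.array(s["tcp_pos"])
    print("t %.2f"%s["time_s"],"pos",np.round(p0,4),"jaw",round(np.degrees(np.arctan2(R0[1,1],R0[0,1])),1),"F",np.round(s["wrist_force"],1),"w",round(s["gripper_width"]*87,1))
    for x,y,z,yaw in wps:
        d=R0.T@(np.array([x,y,z])-p0)/.75
        if yaw is None: a=np.zeros(3)
        else:
            k=np.radians(yaw);Y=np.array([np.cos(k),np.sin(k),0]);X=np.array([0,0,-1.]);Rt=np.c_[X,Y,np.cross(X,Y)]
            a=Rot.from_matrix(R0.T@Rt).as_rotvec()/np.pi
        print("t",np.round(d,4),"a",np.round(a,4))
E
python3 -c "
from h import *
plan((.30,-.26,.32,177.4),(.398,-.229,.27,177.4))"
```

```text
t 2.55 pos [ 0.249  -0.5732  0.22  ] jaw 113.5 F [0.2 1.1 0.3] w 86.8
t [-0.1333  0.356   0.2287] a [-0.3551  0.     -0.    ]
t [-0.0666  0.3418  0.365 ] a [-0.3551  0.     -0.    ]
```

>>> play_rows:
  commands:
    - {"fingers": -1,"tx": -0.1333,"ty": 0.356,"tz": 0.2287,"ax": -0.355,"ay": 0,"az": 0}
    - {"fingers": -1,"tx": -0.1333,"ty": 0.356,"tz": 0.2287,"ax": -0.355,"ay": 0,"az": 0}
    - {"fingers": -1,"tx": -0.1333,"ty": 0.356,"tz": 0.2287,"ax": -0.355,"ay": 0,"az": 0}
    - {"fingers": -1,"tx": -0.1333,"ty": 0.356,"tz": 0.2287,"ax": -0.355,"ay": 0,"az": 0}
    - {"fingers": -1,"tx": -0.1333,"ty": 0.356,"tz": 0.2287,"ax": -0.355,"ay": 0,"az": 0}

```text
time_s: 2.97
tcp_pos: [0.2807, -0.3755, 0.2831]
ee_rot: [[-0.0, -0.863, 0.506], [-0.0, 0.506, 0.863], [-1.0, 0.0, -0.0]]
wrist_force: [1.4, 0.7, 0.4]
gripper_width: 1.0
```

```bash
python3 -c "
from h import *
plan((.30,-.26,.32,177.4),(.398,-.229,.30,177.4))"
```

```text
t 2.97 pos [ 0.2807 -0.3755  0.2831] jaw 149.6 F [1.4 0.7 0.4] w 87.0
t [-0.0492  0.0557  0.1458] a [-0.1544 -0.     -0.    ]
t [-0.0226 -0.0361  0.2476] a [-0.1544 -0.     -0.    ]
```

>>> play_rows:
  commands:
    - {"fingers": -1,"tx": -0.0492,"ty": 0.0557,"tz": 0.1458,"ax": -0.154,"ay": 0,"az": 0}
    - {"fingers": -1,"tx": -0.0492,"ty": 0.0557,"tz": 0.1458,"ax": -0.154,"ay": 0,"az": 0}
    - {"fingers": -1,"tx": -0.0492,"ty": 0.0557,"tz": 0.1458,"ax": -0.154,"ay": 0,"az": 0}
    - {"fingers": -1,"tx": -0.0226,"ty": -0.0361,"tz": 0.2476,"ax": -0.154,"ay": 0,"az": 0}
    - {"fingers": -1,"tx": -0.0226,"ty": -0.0361,"tz": 0.2476,"ax": -0.154,"ay": 0,"az": 0}

```text
time_s: 3.38
tcp_pos: [0.3797, -0.2359, 0.3072]
ee_rot: [[0.009, -0.999, 0.047], [-0.002, 0.047, 0.999], [-1.0, -0.009, -0.002]]
wrist_force: [0.6, -1.3, 0.9]
gripper_width: 1.001
```

>>> play_rows:
  commands:
    - {"fingers": -1,"tx": 0,"ty": 0,"tz": 0,"ax": 0,"ay": 0,"az": 0}
    - {"fingers": -1,"tx": 0,"ty": 0,"tz": 0,"ax": 0,"ay": 0,"az": 0}

```text
time_s: 3.55
tcp_pos: [0.38, -0.2365, 0.303]
ee_rot: [[-0.002, -0.999, 0.049], [0.001, 0.049, 0.999], [-1.0, 0.002, 0.0]]
wrist_force: [-0.3, -0.1, -0.3]
gripper_width: 1.003
```

```bash
python3 - <<'E'
from h import *
plan((.398,-.229,.30,177.4))
s=r.sense();w=viewer.capture("wrist")
a=np.load("stage.npy");c,sn=np.cos(a[2]),np.sin(a[2])
im=w["image"].copy()
for m in((.135,-.03,.161),(-.132,-.105,.012),(.132,-.105,.012),(.108,-.105,.012)):
    X=[c*m[0]-sn*m[1]+a[0],sn*m[0]+c*m[1]+a[1],m[2]];u=proj(w,X,s)[0];print(m,u)
    if 0<=u[0]<512 and 0<=u[1]<384: cv2.drawMarker(im,tuple(int(round(k)) for k in u),(255,0,0),0,8)
u=proj(w,[.398,-.229,.199],s)[0];print(u);cv2.drawMarker(im,tuple(int(round(k)) for k in u),(0,255,0),0,8)
for n in("crank_grip","wheel_hub","stub","rest"):
    for f in spotter.find_in(n,w)[:1]: print(n,f["score"],f["uv"])
cv2.imwrite("pics/w1.png",cv2.resize(im[:,:,::-1],None,fx=1.5,fy=1.5))
E
```

```text
t 3.55 pos [ 0.38   -0.2365  0.303 ] jaw 177.2 F [-0.3 -0.1 -0.3] w 87.3
t [ 0.0039 -0.0235  0.0111] a [-0.0013  0.0001 -0.0006]
(0.135, -0.03, 0.161) [202.62190765 189.15949624]
(-0.132, -0.105, 0.012) [ 66.67327417 207.46687323]
(0.132, -0.105, 0.012) [218.07321613 206.68623576]
(0.108, -0.105, 0.012) [204.3177923  206.75716048]
[235.0511025  198.36444086]
crank_grip 0.8 [238.3, 192.1]
wheel_hub 0.61 [141.9, 86.6]
stub 0.5 [134.8, 145.5]
```

View pics/w1.png

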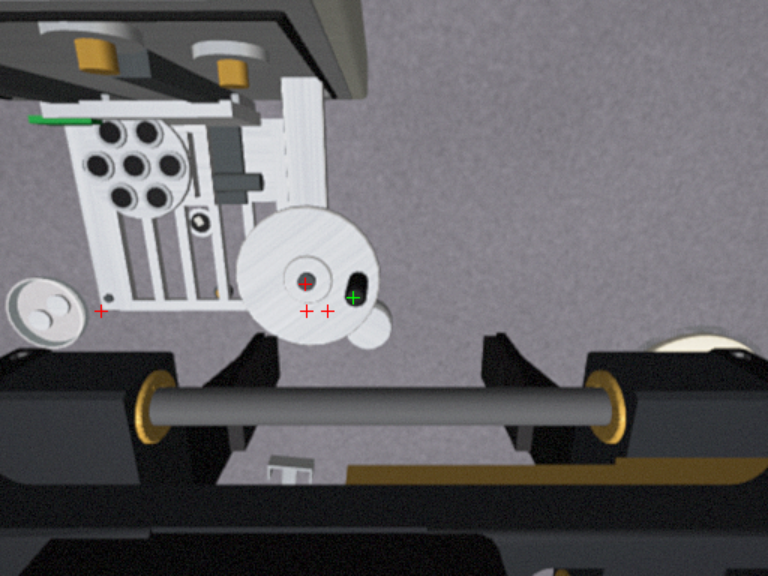

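The wrist view confirms the fit. The hub marker is within 2 px, and the crank top at (355,300) is 2 px off. The stub with its tab shows at (200,222), and the rest at (222,293) under the mouth edge.

```bash
python3 - <<'E'
from h import *
np.set_printoptions(precision=4,suppress=True)
s=r.sense();w=viewer.capture("wrist")
im=w["image"]
g=cv2.cvtColor(im,cv2.COLOR_RGB2GRAY)
E=lambda u,v:((u+.5)/1.5-.5,(v+.5)/1.5-.5)
for n,uv,z in(("hub",E(306,281),.161),("discL",E(237,272),.15),("discR",E(378,272),.15),("crank",(238.3,192.1),.178),("cranktop",E(356,298),.199),("stub",E(200,222),.011),("rest",E(222,293),.012),("edgeL",E(103,310),.018),("bardot",E(109,298),.012)):
    print(n,back(w,uv,z,s)[0])
# disc fit by ellipse of bright hub cap dark spot
sub=g[165:205,190:220];m=(sub<110).astype(np.uint8);n,l,st,ce=cv2.connectedComponentsWithStats(m)
print(st,ce+[190,165])
plan((.397,-.229,.24,177.4),(.397,-.229,.183,177.4))
E
```

```text
hub [ 0.4349 -0.2336  0.161 ]
discL [ 0.4909 -0.2409  0.15  ]
discR [ 0.3794 -0.2349  0.15  ]
crank [ 0.3944 -0.2306  0.178 ]
cranktop [ 0.3945 -0.23    0.199 ]
stub [ 0.574  -0.2662  0.011 ]
rest [ 0.5628 -0.1841  0.012 ]
edgeL [ 0.7004 -0.1729  0.018 ]
bardot [ 0.6942 -0.1852  0.012 ]
[[   0    0   30   40 1098]
 [   8   18   11   12  102]] [[204.6375 184.1202]
 [203.0196 188.5882]]
t 3.85 pos [ 0.3783 -0.238   0.3041] jaw 176.9 F [ 0.  -0.6 -0.1] w 86.8
t [ 0.0854 -0.0242  0.0133] a [-0.0026 -0.0001  0.0002]
t [ 0.1614 -0.0241  0.0134] a [-0.0026 -0.0001  0.0002]
```

>>> play_rows:
  commands:
    - {"fingers": -1,"tx": 0.05,"ty": -0.021,"tz": 0.01,"ax": 0,"ay": 0,"az": 0}
    - {"fingers": -1,"tx": 0.1,"ty": -0.021,"tz": 0.01,"ax": 0,"ay": 0,"az": 0}
    - {"fingers": -1,"tx": 0.157,"ty": -0.021,"tz": 0.01,"ax": 0,"ay": 0,"az": 0}
    - {"fingers": -1,"tx": 0.157,"ty": -0.021,"tz": 0.01,"ax": 0,"ay": 0,"az": 0}
    - {"fingers": 0.2,"tx": 0.157,"ty": -0.021,"tz": 0.01,"ax": 0,"ay": 0,"az": 0}

```text
time_s: 4.27
tcp_pos: [0.3938, -0.2312, 0.1852]
ee_rot: [[-0.004, -0.999, 0.053], [0.0, 0.053, 0.999], [-1.0, 0.004, -0.0]]
wrist_force: [1.4, -0.4, 0.6]
gripper_width: 0.974
```

```bash
python3 - <<'E'
from h import *
s=r.sense();w=viewer.capture("wrist");plan()
for n in("crank_grip",):
    for f in spotter.find_in(n,w)[:1]: print(n,f["score"],f["uv"],back(w,f["uv"],.18,s))
save(w,"w2.png",s=1.2)
E
```

```text
t 4.32 pos [ 0.3958 -0.2318  0.1875] jaw 177.0 F [ 0.6 -1.   0.7] w 82.1
crank_grip 0.74 [104.2, 155.0] [[ 0.4816561  -0.28791381  0.18      ]]
```

View pics/w2.png

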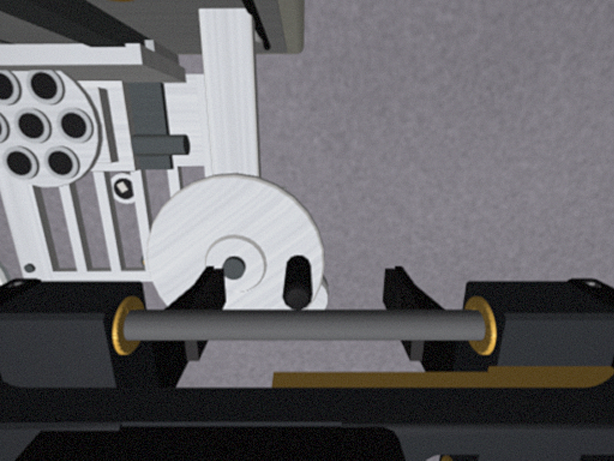

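The crank stands between the fingers at (298,295), aligned with the TCP. I'll close the gripper.

>>> play_rows:
  commands:
    - {"fingers": 1,"tx": 0,"ty": 0,"tz": 0,"ax": 0,"ay": 0,"az": 0}
    - {"fingers": 1,"tx": 0,"ty": 0,"tz": 0,"ax": 0,"ay": 0,"az": 0}
    - {"fingers": 1,"tx": 0,"ty": 0,"tz": 0,"ax": 0,"ay": 0,"az": 0}
    - {"fingers": 1,"tx": 0,"ty": 0,"tz": 0,"ax": 0,"ay": 0,"az": 0}
    - {"fingers": 1,"tx": 0,"ty": 0,"tz": 0,"ax": 0,"ay": 0,"az": 0}

```text
time_s: 4.78
tcp_pos: [0.3953, -0.2309, 0.1865]
ee_rot: [[0.001, -0.999, 0.052], [-0.0, 0.052, 0.999], [-1.0, -0.001, -0.0]]
wrist_force: [0.6, -0.5, -0.1]
gripper_width: 0.54
```

>>> play_rows:
  commands:
    - {"fingers": 1,"tx": 0,"ty": 0,"tz": 0,"ax": 0,"ay": 0,"az": 0}
    - {"fingers": 1,"tx": 0,"ty": 0,"tz": 0,"ax": 0,"ay": 0,"az": 0}
    - {"fingers": 1,"tx": 0,"ty": 0,"tz": 0,"ax": 0,"ay": 0,"az": 0}

```text
time_s: 5.03
tcp_pos: [0.3951, -0.2308, 0.1859]
ee_rot: [[-0.0, -0.999, 0.052], [-0.0, 0.052, 0.999], [-1.0, 0.0, -0.0]]
wrist_force: [0.2, 0.8, 0.6]
gripper_width: 0.313
```

>>> play_rows:
  commands:
    - {"fingers": 1,"tx": 0,"ty": 0,"tz": 0,"ax": 0,"ay": 0,"az": 0}
    - {"fingers": 1,"tx": 0,"ty": 0,"tz": 0,"ax": 0,"ay": 0,"az": 0}
    - {"fingers": 1,"tx": 0,"ty": 0,"tz": 0,"ax": 0,"ay": 0,"az": 0}
    - {"fingers": 1,"tx": 0,"ty": 0,"tz": 0,"ax": 0,"ay": 0,"az": 0}

```text
time_s: 5.37
tcp_pos: [0.397, -0.231, 0.1861]
ee_rot: [[0.004, -0.999, 0.052], [-0.001, 0.052, 0.999], [-1.0, -0.004, -0.0]]
wrist_force: [4.9, -0.3, -3.6]
gripper_width: 0.164
```

```bash
cat >> h.py <<'E'
HUB=np.array([.4355,-.232]);A=np.radians(177.4)
def arc(q0,q1,step,rad=.040,z=.186,n=5,cmd=None):
    s=r.sense();R0=np.array(s["ee_rot"]);p0=np.array(s["tcp_pos"]) if cmd is None else np.array(cmd)
    for i in range(n):
        q=min(q1,q0+step*(i+1));k=A+.94-q
        X=np.array([*(HUB+rad*np.array([np.cos(k),np.sin(k)])),z])
        print("q %.2f"%q,np.round(X,4),"t",np.round(R0.T@(X-p0)/.75,4))
E
python3 -c "
from h import *
plan();s=r.sense();d=np.array(s['tcp_pos'])[:2]-HUB;print(np.hypot(*d),.94-(np.arctan2(d[1],d[0])-A))
arc(.92,6.9,.35)"
```

```text
t 5.37 pos [ 0.397  -0.231   0.1861] jaw 177.0 F [ 4.9 -0.3 -3.6] w 14.3
0.03856244432962595 0.9218357085301823
q 1.27 [ 0.3983 -0.2173  0.186 ] t [ 0.0001 -0.0008  0.0182]
q 1.62 [ 0.4056 -0.2055  0.186 ] t [ 0.0001 -0.0097  0.0345]
q 1.97 [ 0.4165 -0.1968  0.186 ] t [ 0.0002 -0.0236  0.0468]
q 2.32 [ 0.4297 -0.1924  0.186 ] t [ 0.0002 -0.0409  0.0536]
q 2.67 [ 0.4436 -0.1928  0.186 ] t [ 0.0003 -0.0595  0.054 ]
```

```bash
sed -i 's/^HUB=np.array(\[.4355,-.232\])/HUB=np.array([.4377,-.231])/' h.py
python3 -c "
from h import *
arc(.89,6.9,.35,cmd=(.3952,-.2309,.186))"
```

```text
q 1.24 [ 0.4001 -0.2175  0.186 ] t [ 0.     -0.0055  0.0182]
q 1.59 [ 0.407  -0.2054  0.186 ] t [ 0.     -0.0139  0.0348]
q 1.94 [ 0.4176 -0.1964  0.186 ] t [ 0.0001 -0.0275  0.0475]
q 2.29 [ 0.4307 -0.1916  0.186 ] t [ 0.0002 -0.0446  0.0548]
q 2.64 [ 0.4446 -0.1916  0.186 ] t [ 0.0002 -0.0631  0.0557]
```

>>> play_rows:
  commands:
    - {"fingers": 1,"tx": 0,"ty": -0.0055,"tz": 0.0182,"ax": 0,"ay": 0,"az": 0}
    - {"fingers": 1,"tx": 0,"ty": -0.0139,"tz": 0.0348,"ax": 0,"ay": 0,"az": 0}
    - {"fingers": 1,"tx": 0,"ty": -0.0275,"tz": 0.0475,"ax": 0,"ay": 0,"az": 0}
    - {"fingers": 1,"tx": 0,"ty": -0.0446,"tz": 0.0548,"ax": 0,"ay": 0,"az": 0}
    - {"fingers": 1,"tx": 0,"ty": -0.0631,"tz": 0.0557,"ax": 0,"ay": 0,"az": 0}

```text
time_s: 5.78
tcp_pos: [0.4413, -0.1928, 0.1859]
ee_rot: [[-0.009, -0.999, 0.051], [-0.003, 0.051, 0.999], [-1.0, 0.009, -0.003]]
wrist_force: [-6.6, -7.1, 4.6]
gripper_width: 0.167
```

```bash
python3 -c "
from h import *
plan();s=r.sense();d=np.array(s['tcp_pos'])[:2]-HUB;print(np.hypot(*d),.94-(np.arctan2(d[1],d[0])-A))
arc(2.64,6.9,.35,cmd=(.4446,-.1916,.186))"
```

```text
t 5.78 pos [ 0.4413 -0.1928  0.1859] jaw 177.1 F [-6.6 -7.1  4.6] w 14.5
0.03841348834036103 2.560475782538499
q 2.99 [ 0.4577 -0.1964  0.186 ] t [-0.0001 -0.0178 -0.0055]
q 3.34 [ 0.4684 -0.2053  0.186 ] t [-0.0002 -0.0326 -0.0167]
q 3.69 [ 0.4753 -0.2174  0.186 ] t [-0.0003 -0.0427 -0.0323]
q 4.04 [ 0.4777 -0.2312  0.186 ] t [-0.0002 -0.0468 -0.0504]
q 4.39 [ 0.4752 -0.2449  0.186 ] t [-0.0002 -0.0444 -0.0688]
```

>>> play_rows:
  commands:
    - {"fingers": 1,"tx": 0,"ty": -0.0178,"tz": -0.0065,"ax": 0,"ay": 0,"az": 0}
    - {"fingers": 1,"tx": 0,"ty": -0.0326,"tz": -0.0178,"ax": 0,"ay": 0,"az": 0}
    - {"fingers": 1,"tx": 0,"ty": -0.0427,"tz": -0.0332,"ax": 0,"ay": 0,"az": 0}
    - {"fingers": 1,"tx": 0,"ty": -0.0468,"tz": -0.0512,"ax": 0,"ay": 0,"az": 0}
    - {"fingers": 1,"tx": 0,"ty": -0.0444,"tz": -0.0694,"ax": 0,"ay": 0,"az": 0}

```text
time_s: 6.2
tcp_pos: [0.4755, -0.2444, 0.186]
ee_rot: [[-0.001, -0.999, 0.051], [0.002, 0.051, 0.999], [-1.0, 0.001, 0.002]]
wrist_force: [0.6, 5.8, 4.6]
gripper_width: 0.16
```

```bash
python3 -c "
from h import *
plan();s=r.sense();d=np.array(s['tcp_pos'])[:2]-HUB;print(np.hypot(*d),.94-(np.arctan2(d[1],d[0])-A))
arc(4.39,7.2,.35,cmd=(.4752,-.2454,.186))"
```

```text
t 6.20 pos [ 0.4755 -0.2444  0.186 ] jaw 177.1 F [0.6 5.8 4.6] w 14.0
0.04013100686313553 4.37786296071315
q 4.74 [ 0.4682 -0.2569  0.186 ] t [-0.      0.0085 -0.0158]
q 5.09 [ 0.4575 -0.2658  0.186 ] t [-0.      0.0222 -0.0283]
q 5.44 [ 0.4443 -0.2704  0.186 ] t [-0.      0.0394 -0.0355]
q 5.79 [ 0.4304 -0.2703  0.186 ] t [-0.      0.0579 -0.0363]
q 6.14 [ 0.4174 -0.2655  0.186 ] t [ 0.      0.0756 -0.0307]
```

>>> play_rows:
  commands:
    - {"fingers": 1,"tx": 0,"ty": 0.0085,"tz": -0.0158,"ax": 0,"ay": 0,"az": 0}
    - {"fingers": 1,"tx": 0,"ty": 0.0222,"tz": -0.0283,"ax": 0,"ay": 0,"az": 0}
    - {"fingers": 1,"tx": 0,"ty": 0.0394,"tz": -0.0355,"ax": 0,"ay": 0,"az": 0}
    - {"fingers": 1,"tx": 0,"ty": 0.0579,"tz": -0.0363,"ax": 0,"ay": 0,"az": 0}
    - {"fingers": 1,"tx": 0,"ty": 0.0756,"tz": -0.0307,"ax": 0,"ay": 0,"az": 0}

```text
time_s: 6.62
tcp_pos: [0.4184, -0.2681, 0.1861]
ee_rot: [[0.003, -0.999, 0.052], [-0.005, 0.052, 0.999], [-1.0, -0.003, -0.005]]
wrist_force: [3.3, -7.3, -2.8]
gripper_width: 0.164
```

```bash
python3 -c "
from h import *
plan();s=r.sense();d=np.array(s['tcp_pos'])[:2]-HUB;print(np.hypot(*d),.94-(np.arctan2(d[1],d[0])-A))
arc(6.14,7.1,.22,cmd=(.4174,-.2655,.186))"
```

```text
t 6.62 pos [ 0.4184 -0.2681  0.1861] jaw 177.0 F [ 3.3 -7.3 -2.8] w 14.3
0.04180319089562436 6.087478523197127
q 6.36 [ 0.4103 -0.2602  0.186 ] t [-0.0001  0.0098  0.0066]
q 6.58 [ 0.4046 -0.2535  0.186 ] t [-0.0001  0.0178  0.0151]
q 6.80 [ 0.4005 -0.2458  0.186 ] t [-0.0002  0.0238  0.0251]
q 7.02 [ 0.3982 -0.2373  0.186 ] t [-0.0002  0.0275  0.0362]
q 7.10 [ 0.3978 -0.2341  0.186 ] t [-0.0003  0.0283  0.0404]
```

>>> play_rows:
  commands:
    - {"fingers": 1,"tx": 0,"ty": 0.0098,"tz": 0.006,"ax": 0,"ay": 0,"az": 0}
    - {"fingers": 1,"tx": 0,"ty": 0.0178,"tz": 0.0145,"ax": 0,"ay": 0,"az": 0}
    - {"fingers": 1,"tx": 0,"ty": 0.0238,"tz": 0.025,"ax": 0,"ay": 0,"az": 0}
    - {"fingers": 1,"tx": 0,"ty": 0.0268,"tz": 0.034,"ax": 0,"ay": 0,"az": 0}
    - {"fingers": 1,"tx": 0,"ty": 0.0268,"tz": 0.034,"ax": 0,"ay": 0,"az": 0}

```text
time_s: 7.03
tcp_pos: [0.3986, -0.2426, 0.1862]
ee_rot: [[0.001, -0.999, 0.05], [-0.009, 0.05, 0.999], [-1.0, -0.001, -0.009]]
wrist_force: [2.4, -20.1, -8.4]
gripper_width: 0.161
```

```bash
python3 -c "
from h import *
plan();s=r.sense();d=np.array(s['tcp_pos'])[:2]-HUB;print(np.hypot(*d),.94-(np.arctan2(d[1],d[0])-A))
"
```

```text
t 7.03 pos [ 0.3986 -0.2426  0.1862] jaw 177.1 F [  2.4 -20.1  -8.4] w 14.0
0.04079791367699171 6.8885036301840366
```

>>> play_rows:
  commands:
    - {"fingers": 1,"tx": 0,"ty": 0,"tz": -0.004,"ax": 0,"ay": 0,"az": 0}
    - {"fingers": 0,"tx": 0,"ty": 0,"tz": -0.004,"ax": 0,"ay": 0,"az": 0}
    - {"fingers": 0,"tx": 0,"ty": 0,"tz": -0.004,"ax": 0,"ay": 0,"az": 0}
    - {"fingers": 0,"tx": 0,"ty": 0,"tz": -0.004,"ax": 0,"ay": 0,"az": 0}
    - {"fingers": 0,"tx": 0,"ty": 0,"tz": -0.004,"ax": 0,"ay": 0,"az": 0}

```text
time_s: 7.45
tcp_pos: [0.3978, -0.2416, 0.1858]
ee_rot: [[-0.001, -0.999, 0.052], [0.0, 0.052, 0.999], [-1.0, 0.001, 0.0]]
wrist_force: [-0.3, -0.2, 0.1]
gripper_width: 0.384
```

>>> play_rows:
  commands:
    - {"fingers": 0,"tx": -0.05,"ty": 0,"tz": 0,"ax": 0,"ay": 0,"az": 0}
    - {"fingers": 0,"tx": -0.1,"ty": 0,"tz": 0,"ax": 0,"ay": 0,"az": 0}
    - {"fingers": -1,"tx": -0.13,"ty": 0,"tz": 0,"ax": 0,"ay": 0,"az": 0}
    - {"fingers": -1,"tx": -0.13,"ty": 0,"tz": 0.05,"ax": 0,"ay": 0,"az": 0}
    - {"fingers": -1,"tx": -0.13,"ty": 0,"tz": 0.1,"ax": 0,"ay": 0,"az": 0}

```text
time_s: 7.87
tcp_pos: [0.4026, -0.167, 0.2849]
ee_rot: [[0.003, -0.998, 0.057], [0.0, 0.057, 0.998], [-1.0, -0.003, 0.0]]
wrist_force: [0.1, -0.0, -0.8]
gripper_width: 0.645
```

```bash
python3 - <<'E'
from h import *
np.set_printoptions(precision=4,suppress=True)
a=np.load("stage.npy");c,sn=np.cos(a[2]),np.sin(a[2])
plan((.545,.262,.15,171.2))
p=viewer.capture("top");q=viewer.capture("scene")
save(q,"s2.png",(130,65,270,185),5)
E
```

```text
t 7.87 pos [ 0.4026 -0.167   0.2849] jaw 176.8 F [ 0.1 -0.  -0.8] w 56.2
t [ 0.1805 -0.1566  0.5818] a [0.0309 0.0001 0.001 ]
```

View pics/s2.png

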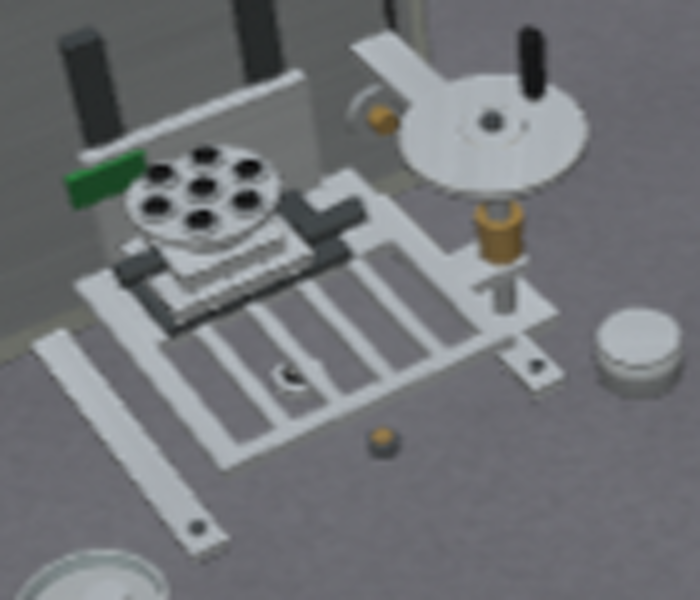

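The platform is up: the collars touch, and the rest is now seen at (383,442). The stub shows at (295,377). Now to the rake.

>>> play_rows:
  commands:
    - {"fingers": -1,"tx": 0.05,"ty": -0.06,"tz": 0.2,"ax": 0.031,"ay": 0,"az": 0}
    - {"fingers": -1,"tx": 0.1,"ty": -0.1,"tz": 0.4,"ax": 0.031,"ay": 0,"az": 0}
    - {"fingers": -1,"tx": 0.18,"ty": -0.1566,"tz": 0.5818,"ax": 0.031,"ay": 0,"az": 0}
    - {"fingers": -1,"tx": 0.18,"ty": -0.1566,"tz": 0.5818,"ax": 0.031,"ay": 0,"az": 0}
    - {"fingers": -1,"tx": 0.18,"ty": -0.1566,"tz": 0.5818,"ax": 0.031,"ay": 0,"az": 0}

```text
time_s: 8.38
tcp_pos: [0.4639, 0.0237, 0.2268]
ee_rot: [[0.0, -0.989, 0.149], [0.0, 0.149, 0.989], [-1.0, -0.0, 0.0]]
wrist_force: [1.1, -1.1, 0.5]
gripper_width: 0.99
```

```bash
python3 -c "
from h import *
plan((.545,.262,.17,171.2))"
```

```text
t 8.38 pos [0.4639 0.0237 0.2268] jaw 171.4 F [ 1.1 -1.1  0.5] w 86.2
t [ 0.0758 -0.0596  0.3303] a [0.0013 0.     0.0001]
```

>>> play_rows:
  commands:
    - {"fingers": -1,"tx": 0.0758,"ty": -0.0596,"tz": 0.3303,"ax": 0,"ay": 0,"az": 0}
    - {"fingers": -1,"tx": 0.0758,"ty": -0.0596,"tz": 0.3303,"ax": 0,"ay": 0,"az": 0}
    - {"fingers": -1,"tx": 0.0758,"ty": -0.0596,"tz": 0.3303,"ax": 0,"ay": 0,"az": 0}
    - {"fingers": -1,"tx": 0.0758,"ty": -0.0596,"tz": 0.3303,"ax": 0,"ay": 0,"az": 0}
    - {"fingers": -1,"tx": 0.0758,"ty": -0.0596,"tz": 0.3303,"ax": 0,"ay": 0,"az": 0}

```text
time_s: 8.8
tcp_pos: [0.5296, 0.2161, 0.1806]
ee_rot: [[-0.001, -0.989, 0.148], [-0.001, 0.148, 0.989], [-1.0, 0.001, -0.001]]
wrist_force: [0.7, -0.6, 0.5]
gripper_width: 0.996
```

>>> play_rows:
  commands:
    - {"fingers": -1,"tx": 0,"ty": 0,"tz": 0.06,"ax": 0,"ay": 0,"az": 0}
    - {"fingers": -1,"tx": 0,"ty": 0,"tz": 0.06,"ax": 0,"ay": 0,"az": 0}
    - {"fingers": -1,"tx": 0,"ty": 0,"tz": 0.06,"ax": 0,"ay": 0,"az": 0}

```text
time_s: 9.05
tcp_pos: [0.5361, 0.2608, 0.18]
ee_rot: [[-0.002, -0.989, 0.146], [-0.001, 0.146, 0.989], [-1.0, 0.001, -0.002]]
wrist_force: [-1.0, -1.0, -0.1]
gripper_width: 1.002
```

```bash
python3 - <<'E'
from h import *
np.set_printoptions(precision=4,suppress=True)
plan()
s=r.sense();w=viewer.capture("wrist");save(w,"w3.png",s=1.5)
for X in((.545,.262,.04),(.5386,.2224,.04),(.551,.3015,.04),(.513,.055,.02)): print(X,proj(w,X,s)*1.5)
for n in("rake","rake_head"):
    for f in spotter.find_in(n,w)[:1]: print(n,f["score"],f["uv"])
E
```

```text
t 9.05 pos [0.5361 0.2608 0.18  ] jaw 171.6 F [-1.  -1.  -0.1] w 87.1
(0.545, 0.262, 0.04) [[367.2554 275.8665]]
(0.5386, 0.2224, 0.04) [[367.5213 222.8371]]
(0.551, 0.3015, 0.04) [[367.4911 324.9828]]
(0.513, 0.055, 0.02) [[367.427  -38.4077]]
rake 0.84 [246.4, 99.8]
rake_head 0.95 [247.1, 98.7]
```

View pics/w3.png

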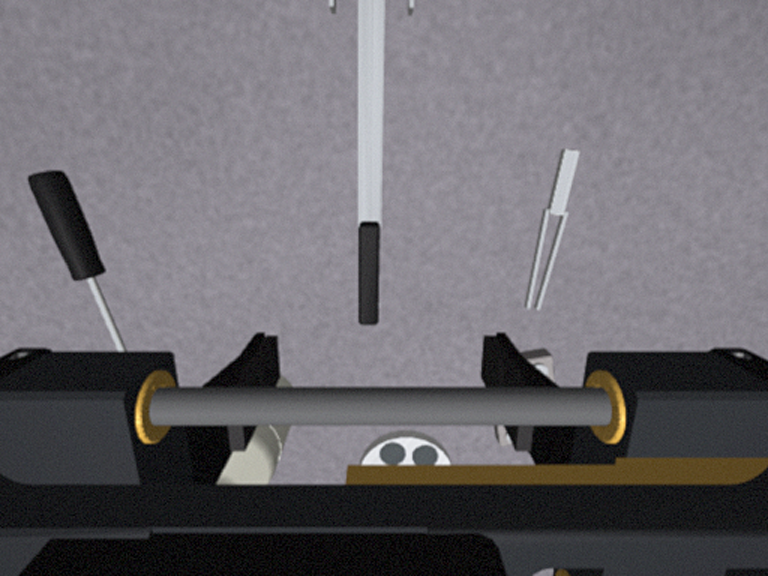

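The handle runs from (369,224) to (369,324), which matches the prediction within 1 px. I'll descend and grasp.

>>> play_rows:
  commands:
    - {"fingers": -1,"tx": 0.05,"ty": -0.012,"tz": 0.003,"ax": 0,"ay": 0,"az": 0}
    - {"fingers": -1,"tx": 0.1,"ty": -0.012,"tz": 0.003,"ax": 0,"ay": 0,"az": 0}
    - {"fingers": -1,"tx": 0.15,"ty": -0.012,"tz": 0.003,"ax": 0,"ay": 0,"az": 0}
    - {"fingers": 0,"tx": 0.19,"ty": -0.012,"tz": 0.003,"ax": 0,"ay": 0,"az": 0}
    - {"fingers": 0.3,"tx": 0.202,"ty": -0.012,"tz": 0.003,"ax": 0,"ay": 0,"az": 0}

```text
time_s: 9.62
tcp_pos: [0.5424, 0.256, 0.0254]
ee_rot: [[-0.008, -0.988, 0.152], [-0.005, 0.152, 0.988], [-1.0, 0.007, -0.006]]
wrist_force: [0.1, -1.1, -0.2]
gripper_width: 0.92
```

>>> play_rows:
  commands:
    - {"fingers": 1,"tx": 0,"ty": 0,"tz": 0,"ax": 0,"ay": 0,"az": 0}
    - {"fingers": 1,"tx": 0,"ty": 0,"tz": 0,"ax": 0,"ay": 0,"az": 0}
    - {"fingers": 1,"tx": 0,"ty": 0,"tz": 0,"ax": 0,"ay": 0,"az": 0}
    - {"fingers": 1,"tx": 0,"ty": 0,"tz": 0,"ax": 0,"ay": 0,"az": 0}
    - {"fingers": 1,"tx": 0,"ty": 0,"tz": 0,"ax": 0,"ay": 0,"az": 0}

```text
time_s: 10.03
tcp_pos: [0.5464, 0.2605, 0.0319]
ee_rot: [[0.003, -0.989, 0.149], [0.002, 0.149, 0.989], [-1.0, -0.003, 0.003]]
wrist_force: [0.1, 0.1, 0.1]
gripper_width: 0.556
```

>>> play_rows:
  commands:
    - {"fingers": 1,"tx": 0,"ty": 0,"tz": 0,"ax": 0,"ay": 0,"az": 0}
    - {"fingers": 1,"tx": 0,"ty": 0,"tz": 0,"ax": 0,"ay": 0,"az": 0}
    - {"fingers": 1,"tx": 0,"ty": 0,"tz": 0,"ax": 0,"ay": 0,"az": 0}
    - {"fingers": 1,"tx": 0,"ty": 0,"tz": 0,"ax": 0,"ay": 0,"az": 0}
    - {"fingers": 1,"tx": 0,"ty": 0,"tz": 0,"ax": 0,"ay": 0,"az": 0}

```text
time_s: 10.45
tcp_pos: [0.5453, 0.2598, 0.0297]
ee_rot: [[-0.0, -0.989, 0.149], [-0.0, 0.149, 0.989], [-1.0, 0.0, -0.0]]
wrist_force: [-0.2, -0.2, 0.5]
gripper_width: 0.178
```

```bash
python3 - <<'E'
from h import *
np.set_printoptions(precision=4,suppress=True)
plan((.566,.02,.048,177.4))
q=viewer.capture("scene");a=np.load("stage.npy");c,sn=np.cos(a[2]),np.sin(a[2]);R=np.array([[c,-sn],[sn,c]])
for n,uv,z in(("rest",(130+383/5-.4,65+437/5-.4),.012),("stub",(130+295/5-.4,65+377/5-.4),.011)):
    w=back(q,uv,z)[0];print(n,w,R.T@(w[:2]-a[:2]))
E
```

```text
t 10.45 pos [0.5453 0.2598 0.0297] jaw 171.4 F [-0.2 -0.2  0.5] w 15.5
t [-0.0244 -0.0749 -0.3121] a [-0.0332 -0.     -0.0001]
rest [ 0.5674 -0.1777  0.012 ] [ 0.0078 -0.0878]
stub [ 0.5813 -0.2578  0.011 ] [-0.0098 -0.0084]
```

>>> play_rows:
  commands:
    - {"fingers": 1,"tx": 0,"ty": 0,"tz": 0,"ax": 0,"ay": 0,"az": 0}
    - {"fingers": 1,"tx": -0.007,"ty": 0,"tz": 0,"ax": 0,"ay": 0,"az": 0}
    - {"fingers": 1,"tx": -0.014,"ty": 0,"tz": 0,"ax": 0,"ay": 0,"az": 0}
    - {"fingers": 1,"tx": -0.0213,"ty": 0,"tz": 0,"ax": 0,"ay": 0,"az": 0}
    - {"fingers": 1,"tx": -0.0213,"ty": 0,"tz": 0,"ax": 0,"ay": 0,"az": 0}

```text
time_s: 10.92
tcp_pos: [0.5463, 0.2604, 0.0472]
ee_rot: [[0.002, -0.989, 0.149], [0.002, 0.149, 0.989], [-1.0, -0.002, 0.002]]
wrist_force: [0.3, -0.6, -1.8]
gripper_width: 0.175
```

```bash
python3 -c "
from h import *
plan((.593,.11,.046,177.4))"
```

```text
t 10.92 pos [0.5463 0.2604 0.0472] jaw 171.5 F [ 0.3 -0.6 -1.8] w 15.2
t [ 0.0015 -0.0914 -0.189 ] a [-0.033   0.0005  0.0007]
```

>>> play_rows:
  commands:
    - {"fingers": 1,"tx": 0,"ty": -0.025,"tz": -0.05,"ax": -0.01,"ay": 0,"az": 0}
    - {"fingers": 1,"tx": 0,"ty": -0.05,"tz": -0.1,"ax": -0.02,"ay": 0,"az": 0}
    - {"fingers": 1,"tx": 0,"ty": -0.075,"tz": -0.15,"ax": -0.033,"ay": 0,"az": 0}
    - {"fingers": 1,"tx": 0,"ty": -0.0914,"tz": -0.189,"ax": -0.033,"ay": 0,"az": 0}
    - {"fingers": 1,"tx": 0,"ty": -0.0914,"tz": -0.189,"ax": -0.033,"ay": 0,"az": 0}

```text
time_s: 11.33
tcp_pos: [0.5926, 0.1042, 0.0456]
ee_rot: [[-0.001, -0.999, 0.052], [-0.001, 0.052, 0.999], [-1.0, 0.001, -0.001]]
wrist_force: [-0.7, 0.2, -2.2]
gripper_width: 0.178
```

```bash
python3 - <<'E'
from h import *
np.set_printoptions(precision=4,suppress=True)
plan((.584,-.090,.046,177.4))
q=viewer.capture("scene");p=viewer.capture("top")
a=cv2.resize(q["image"][80:240,110:310],None,fx=4,fy=4,interpolation=cv2.INTER_CUBIC)[:,:,::-1].copy()
T=np.array(r.sense()["tcp_pos"]);k=np.radians(-92.6);d=np.array([np.cos(k),np.sin(k),0]);n=np.array([-d[1],d[0],0])
H=T+d*.206;H[2]=.016
for o in(-.029,.029):
  for z in(.016,.036):
    X=H+n*o;X[2]=z;u=(proj(q,X)[0]-[110,80])*4;cv2.drawMarker(a,tuple(int(v) for v in u),(0,0,255),0,8)
cv2.imwrite("pics/s3.png",a[:560])
E
```

```text
t 11.33 pos [0.5926 0.1042 0.0456] jaw 177.0 F [-0.7  0.2 -2.2] w 15.5
t [-0.0003 -0.0021 -0.2592] a [-0.0021 -0.0003 -0.0003]
```

View pics/s3.png

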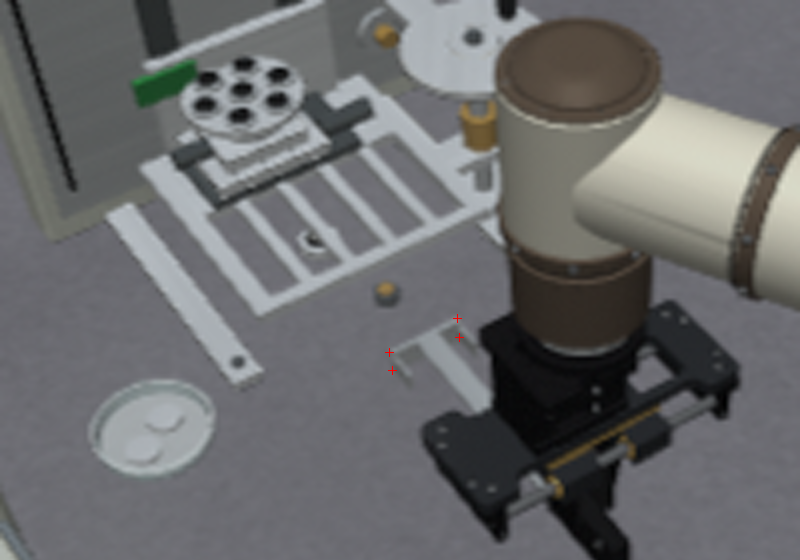

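The rake head matches the predicted markers at 16–36 mm height, with no droop, so it clears the rest and the stub. I'll insert it.

>>> play_rows:
  commands:
    - {"fingers": 1,"tx": 0,"ty": 0,"tz": -0.05,"ax": 0,"ay": 0,"az": 0}
    - {"fingers": 1,"tx": 0,"ty": -0.001,"tz": -0.1,"ax": 0,"ay": 0,"az": 0}
    - {"fingers": 1,"tx": 0,"ty": -0.002,"tz": -0.15,"ax": 0,"ay": 0,"az": 0}
    - {"fingers": 1,"tx": 0,"ty": -0.002,"tz": -0.2,"ax": 0,"ay": 0,"az": 0}
    - {"fingers": 1,"tx": 0,"ty": -0.002,"tz": -0.24,"ax": 0,"ay": 0,"az": 0}

```text
time_s: 11.85
tcp_pos: [0.5851, -0.0712, 0.0459]
ee_rot: [[0.0, -0.999, 0.045], [0.0, 0.045, 0.999], [-1.0, -0.0, 0.0]]
wrist_force: [1.0, -0.7, -2.0]
gripper_width: 0.177
```

>>> play_rows:
  commands:
    - {"fingers": 1,"tx": 0,"ty": 0,"tz": -0.022,"ax": 0,"ay": 0,"az": 0}
    - {"fingers": 1,"tx": 0,"ty": 0,"tz": -0.022,"ax": 0,"ay": 0,"az": 0}
    - {"fingers": 1,"tx": 0,"ty": 0,"tz": -0.022,"ax": 0,"ay": 0,"az": 0}

```text
time_s: 12.1
tcp_pos: [0.5847, -0.0866, 0.0458]
ee_rot: [[0.0, -0.999, 0.046], [0.0, 0.046, 0.999], [-1.0, -0.0, 0.0]]
wrist_force: [-0.5, 0.6, -1.5]
gripper_width: 0.181
```

```bash
python3 - <<'E'
from h import *
np.set_printoptions(precision=4,suppress=True)
plan((.584,-.090,.030,177.4))
q=viewer.capture("scene");p=viewer.capture("top")
T=np.array(r.sense()["tcp_pos"]);k=np.radians(-92.6);d=np.array([np.cos(k),np.sin(k),0]);n=np.array([-d[1],d[0],0])
print("head",T+d*.206)
def mk(c,x0,y0,x1,y1,s):
    a=cv2.resize(c["image"][y0:y1,x0:x1],None,fx=s,fy=s,interpolation=cv2.INTER_CUBIC)[:,:,::-1].copy()
    for o in(-.029,.029):
        X=T+d*.206+n*o;X[2]=.036;u=(proj(c,X)[0]-[x0,y0])*s;cv2.drawMarker(a,tuple(int(v) for v in u),(0,0,255),0,8)
    return a
A1=mk(q,130,80,240,180,3.6);B1=mk(p,340,150,450,250,3.6)
cv2.imwrite("pics/s4.png",np.hstack([A1,B1]))
E
```

```text
t 12.10 pos [ 0.5847 -0.0866  0.0458] jaw 177.3 F [-0.5  0.6 -1.5] w 15.8
t [ 0.021   0.0007 -0.0045] a [-0.0003  0.0001  0.0001]
head [ 0.5755 -0.2913  0.0458]
```

View pics/s4.png

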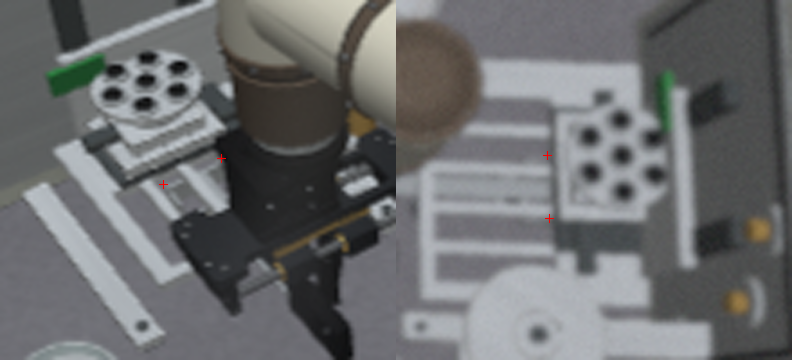

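The strip lies over the stub, and the head markers at (548,155–218) are well behind it. I'll lower the rake.

>>> play_rows:
  commands:
    - {"fingers": 1,"tx": 0,"ty": 0,"tz": -0.005,"ax": 0,"ay": 0,"az": 0}
    - {"fingers": 1,"tx": 0.007,"ty": 0,"tz": -0.005,"ax": 0,"ay": 0,"az": 0}
    - {"fingers": 1,"tx": 0.014,"ty": 0,"tz": -0.005,"ax": 0,"ay": 0,"az": 0}
    - {"fingers": 1,"tx": 0.021,"ty": 0,"tz": -0.005,"ax": 0,"ay": 0,"az": 0}
    - {"fingers": 1,"tx": 0.021,"ty": 0,"tz": -0.005,"ax": 0,"ay": 0,"az": 0}

```text
time_s: 12.62
tcp_pos: [0.5843, -0.0903, 0.0295]
ee_rot: [[-0.001, -0.999, 0.045], [-0.0, 0.045, 0.999], [-1.0, 0.001, -0.0]]
wrist_force: [-1.3, -0.2, -1.8]
gripper_width: 0.181
```

```bash
python3 -c "
from h import *
plan((.585,-.073,.0297,177.4),(.62,-.06,.0297,177.4))"
```

```text
t 12.62 pos [ 0.5843 -0.0903  0.0295] jaw 177.4 F [-1.3 -0.2 -1.8] w 15.7
t [-0.0003  0.0001  0.0231] a [ 0.0001 -0.0001 -0.0003]
t [-0.0004 -0.0457  0.0425] a [ 0.0001 -0.0001 -0.0003]
```

>>> play_rows:
  commands:
    - {"fingers": 1,"tx": 0,"ty": 0,"tz": 0.02,"ax": 0,"ay": 0,"az": 0}
    - {"fingers": 1,"tx": 0,"ty": -0.013,"tz": 0.036,"ax": 0,"ay": 0,"az": 0}
    - {"fingers": 1,"tx": 0,"ty": -0.029,"tz": 0.05,"ax": 0,"ay": 0,"az": 0}
    - {"fingers": 1,"tx": 0,"ty": -0.043,"tz": 0.062,"ax": 0,"ay": 0,"az": 0}
    - {"fingers": 1,"tx": 0,"ty": -0.052,"tz": 0.073,"ax": 0,"ay": 0,"az": 0}

```text
time_s: 13.03
tcp_pos: [0.6275, -0.0366, 0.0296]
ee_rot: [[0.001, -0.999, 0.045], [-0.0, 0.045, 0.999], [-1.0, -0.001, -0.0]]
wrist_force: [0.3, -1.0, -1.6]
gripper_width: 0.178
```

```bash
python3 -c "
from h import *
plan((.624,.07,.0297,177.4))
a=np.load('stage.npy');c,s=np.cos(a[2]),np.sin(a[2])
T=np.array(r.sense()['tcp_pos']);k=np.radians(-92.6);H=T[:2]+.206*np.array([np.cos(k),np.sin(k)]);print(H,np.array([[c,s],[-s,c]])@(H-a[:2]))
p=viewer.capture('top')
for n in('stub','rest'):
  for f in spotter.find_in(n,p)[:2]:
    w=back(p,f['uv'],.01)[0];print(n,f['score'],np.array([[c,s],[-s,c]])@(w[:2]-a[:2]))
"
```

```text
t 13.03 pos [ 0.6275 -0.0366  0.0296] jaw 177.4 F [ 0.3 -1.  -1.6] w 15.5
t [-0.0002  0.0111  0.1417] a [ 0.0001 -0.      0.0002]
[ 0.61816919 -0.24234079] [-0.04589621 -0.02559314]
```

>>> play_rows:
  commands:
    - {"fingers": 1,"tx": 0,"ty": 0,"tz": 0.025,"ax": 0,"ay": 0,"az": 0}
    - {"fingers": 1,"tx": 0,"ty": 0,"tz": 0.05,"ax": 0,"ay": 0,"az": 0}
    - {"fingers": 1,"tx": 0,"ty": 0,"tz": 0.075,"ax": 0,"ay": 0,"az": 0}
    - {"fingers": 1,"tx": 0,"ty": 0,"tz": 0.1,"ax": 0,"ay": 0,"az": 0}
    - {"fingers": 1,"tx": 0,"ty": 0,"tz": 0.12,"ax": 0,"ay": 0,"az": 0}

```text
time_s: 13.6
tcp_pos: [0.6293, 0.0527, 0.0298]
ee_rot: [[-0.001, -0.999, 0.046], [-0.0, 0.046, 0.999], [-1.0, 0.001, -0.0]]
wrist_force: [-0.1, -0.3, -1.9]
gripper_width: 0.182
```

>>> play_rows:
  commands:
    - {"fingers": 1,"tx": 0,"ty": 0,"tz": 0.01,"ax": 0,"ay": 0,"az": 0}
    - {"fingers": 1,"tx": 0,"ty": 0,"tz": 0.018,"ax": 0,"ay": 0,"az": 0}
    - {"fingers": 1,"tx": 0,"ty": 0,"tz": 0.018,"ax": 0,"ay": 0,"az": 0}
    - {"fingers": 1,"tx": 0,"ty": 0,"tz": 0.018,"ax": 0,"ay": 0,"az": 0}

```text
time_s: 13.93
tcp_pos: [0.6305, 0.0653, 0.0299]
ee_rot: [[-0.0, -0.999, 0.046], [-0.0, 0.046, 0.999], [-1.0, 0.0, -0.0]]
wrist_force: [-0.1, -0.8, -1.2]
gripper_width: 0.178
```

```bash
python3 - <<'E'
from h import *
plan((.62,.12,.05,177.4))
a=np.load('stage.npy');c,s=np.cos(a[2]),np.sin(a[2]);M=np.array([[c,s],[-s,c]])
T=np.array(r.sense()['tcp_pos']);k=np.radians(-92.6);H=T[:2]+.206*np.array([np.cos(k),np.sin(k)]);print("head",M@(H-a[:2]))
q=viewer.capture('scene');p=viewer.capture('top')
for cc in(q,p):
  for n in('stub','rest'):
    for f in spotter.silhouettes(n,cc)[:2]:
      w=back(cc,f['uv'],.01)[0];print(n,round(f['score'],2),f['uv'],f['region'].sum(),M@(w[:2]-a[:2]))
A1=cv2.resize(q["image"][80:200,130:250],None,fx=3.3,fy=3.3,interpolation=cv2.INTER_CUBIC)
B1=cv2.resize(p["image"][130:250,310:430],None,fx=3.3,fy=3.3,interpolation=cv2.INTER_CUBIC)
cv2.imwrite("pics/s5.png",np.hstack([A1,B1])[:,:,::-1])
E
```

```text
t 13.93 pos [0.6305 0.0653 0.0299] jaw 177.4 F [-0.1 -0.8 -1.2] w 15.5
t [-0.0268  0.0173  0.0722] a [-0.0002 -0.     -0.0001]
head [-0.04424135 -0.12750913]
stub 0.36 [302.8, 295.4] 1114 [-0.04871093 -0.62525864]
rest 0.31 [217.7, 284.0] 458 [-0.19575954 -0.48520666]
```

View pics/s5.png

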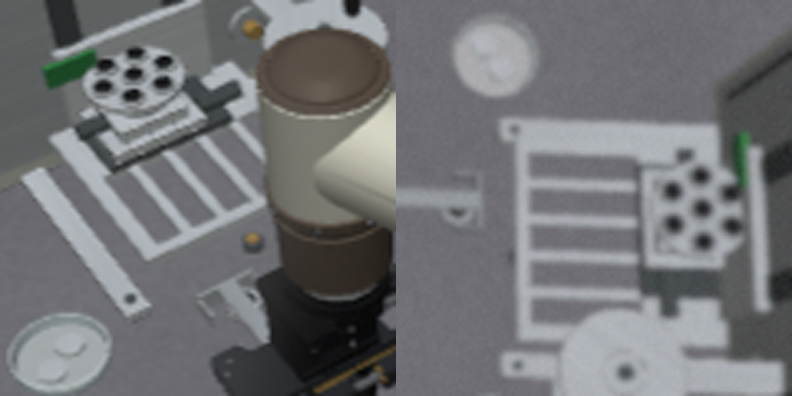

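The stub sits inside the rake, under the strip, at (460,212) in the top crop. That is about 30–40 mm clear of the platform edge at u≈520. I'll lift the rake over it and retreat.

>>> play_rows:
  commands:
    - {"fingers": 1,"tx": -0.013,"ty": 0,"tz": -0.003,"ax": 0,"ay": 0,"az": 0}
    - {"fingers": 1,"tx": -0.03,"ty": 0,"tz": -0.003,"ax": 0,"ay": 0,"az": 0}
    - {"fingers": 1,"tx": -0.03,"ty": 0,"tz": -0.003,"ax": 0,"ay": 0,"az": 0}
    - {"fingers": 1,"tx": -0.03,"ty": 0,"tz": 0.03,"ax": 0,"ay": 0,"az": 0}
    - {"fingers": 1,"tx": -0.03,"ty": 0,"tz": 0.07,"ax": 0,"ay": 0,"az": 0}

```text
time_s: 14.65
tcp_pos: [0.633, 0.1167, 0.053]
ee_rot: [[0.0, -0.999, 0.05], [0.0, 0.05, 0.999], [-1.0, -0.0, 0.0]]
wrist_force: [0.5, -0.1, -2.0]
gripper_width: 0.177
```

>>> play_rows:
  commands:
    - {"fingers": 1,"tx": 0,"ty": 0.01,"tz": 0.035,"ax": 0,"ay": 0,"az": 0}
    - {"fingers": 1,"tx": 0,"ty": 0.01,"tz": 0.035,"ax": 0,"ay": 0,"az": 0}
    - {"fingers": 1,"tx": 0.015,"ty": 0.01,"tz": 0.035,"ax": 0,"ay": 0,"az": 0}
    - {"fingers": 1,"tx": 0.026,"ty": 0.01,"tz": 0.035,"ax": 0,"ay": 0,"az": 0}
    - {"fingers": 1,"tx": 0.0305,"ty": 0.01,"tz": 0.035,"ax": 0,"ay": 0,"az": 0}

```text
time_s: 15.07
tcp_pos: [0.6257, 0.1438, 0.0292]
ee_rot: [[-0.003, -0.999, 0.046], [-0.001, 0.046, 0.999], [-1.0, 0.003, -0.001]]
wrist_force: [-7.9, 3.6, 19.6]
gripper_width: 0.182
```

>>> play_rows:
  commands:
    - {"fingers": 1,"tx": 0,"ty": 0,"tz": 0,"ax": 0,"ay": 0,"az": 0}
    - {"fingers": 1,"tx": 0,"ty": 0,"tz": 0,"ax": 0,"ay": 0,"az": 0}

```text
time_s: 15.23
tcp_pos: [0.6262, 0.1436, 0.0293]
ee_rot: [[-0.002, -0.999, 0.047], [-0.0, 0.047, 0.999], [-1.0, 0.002, -0.001]]
wrist_force: [-1.5, 1.5, 3.3]
gripper_width: 0.176
```

```bash
python3 - <<'E'
from h import *
plan((.62,.14,.029,177.4))
a=np.load('stage.npy');c,s=np.cos(a[2]),np.sin(a[2]);M=np.array([[c,s],[-s,c]])
p=viewer.capture('top');q=viewer.capture('scene')
for cc in(p,q):
  for n in('stub','rest'):
    for f in spotter.find_in(n,cc)[:2]:
      w=back(cc,f['uv'],.01)[0];print(n,round(f['score'],2),f['uv'],w,M@(w[:2]-a[:2]))
E
```

```text
t 15.23 pos [0.6262 0.1436 0.0293] jaw 177.3 F [-1.5  1.5  3.3] w 15.3
t [ 0.0004  0.008  -0.0052] a [-0.0006 -0.0002 -0.0005]
stub 0.6 [382.8, 258.6] [0.42559711 0.4056564  0.01      ] [ 0.1757757  -0.66422131]
rest 0.39 [230.9, 90.9] [ 0.32903613 -0.38235804  0.01      ] [0.23661084 0.12735299]
```

>>> play_rows:
  commands:
    - {"fingers": 0,"tx": 0,"ty": 0,"tz": 0,"ax": 0,"ay": 0,"az": 0}
    - {"fingers": 0,"tx": 0,"ty": 0,"tz": 0,"ax": 0,"ay": 0,"az": 0}
    - {"fingers": 0,"tx": 0,"ty": 0,"tz": 0,"ax": 0,"ay": 0,"az": 0}
    - {"fingers": 0,"tx": 0,"ty": 0,"tz": 0,"ax": 0,"ay": 0,"az": 0}
    - {"fingers": 0,"tx": -0.02,"ty": 0,"tz": 0,"ax": 0,"ay": 0,"az": 0}

```text
time_s: 15.95
tcp_pos: [0.6248, 0.1439, 0.0416]
ee_rot: [[-0.006, -0.999, 0.047], [-0.002, 0.047, 0.999], [-1.0, 0.006, -0.002]]
wrist_force: [0.2, 0.2, -0.1]
gripper_width: 0.453
```

>>> play_rows:
  commands:
    - {"fingers": 0,"tx": -0.05,"ty": 0,"tz": 0,"ax": 0,"ay": 0,"az": 0}
    - {"fingers": 0,"tx": -0.1,"ty": 0,"tz": 0,"ax": 0,"ay": 0,"az": 0}
    - {"fingers": 0,"tx": -0.15,"ty": 0,"tz": 0,"ax": 0,"ay": 0,"az": 0}
    - {"fingers": 0,"tx": -0.2,"ty": 0,"tz": 0,"ax": 0,"ay": 0,"az": 0}
    - {"fingers": 0,"tx": -0.25,"ty": 0,"tz": 0,"ax": 0,"ay": 0,"az": 0}

```text
time_s: 16.37
tcp_pos: [0.6266, 0.1446, 0.2341]
ee_rot: [[0.001, -0.999, 0.046], [0.0, 0.046, 0.999], [-1.0, -0.001, 0.0]]
wrist_force: [0.5, 0.1, -0.2]
gripper_width: 0.503
```

>>> play_rows:
  commands:
    - {"fingers": 0,"tx": 0,"ty": 0.05,"tz": 0.05,"ax": 0,"ay": 0,"az": 0}
    - {"fingers": 0,"tx": 0,"ty": 0.1,"tz": 0.1,"ax": 0,"ay": 0,"az": 0}
    - {"fingers": 0,"tx": 0,"ty": 0.15,"tz": 0.15,"ax": 0,"ay": 0,"az": 0}
    - {"fingers": 0,"tx": 0,"ty": 0.2,"tz": 0.2,"ax": 0,"ay": 0,"az": 0}
    - {"fingers": 0,"tx": 0,"ty": 0.2,"tz": 0.2,"ax": 0,"ay": 0,"az": 0}

```text
time_s: 16.78
tcp_pos: [0.485, 0.2997, 0.2323]
ee_rot: [[0.001, -0.999, 0.046], [0.001, 0.046, 0.999], [-1.0, -0.001, 0.001]]
wrist_force: [0.6, 0.8, -1.1]
gripper_width: 0.501
```

```bash
python3 - <<'E'
from h import *
plan()
a=np.load('stage.npy');c,s=np.cos(a[2]),np.sin(a[2]);M=np.array([[c,s],[-s,c]])
p=viewer.capture('top');q=viewer.capture('scene')
hs=dict(stub=.01,rake=.02,rake_head=.02,tin=.032,dish=.014,tweezers=.008,stubbox=.022,solvent=.15,driver=.02,carousel=.012)
for cc in(p,q):
  for n,z in hs.items():
    for f in spotter.find_in(n,cc)[:1]:
      w=back(cc,f['uv'],z)[0];print(n,round(f['score'],2),np.round(f['uv'],1),np.round(w,3),np.round(M@(w[:2]-a[:2]),3))
A1=cv2.resize(q["image"][70:270,130:330],None,fx=2,fy=2,interpolation=cv2.INTER_CUBIC)
B1=cv2.resize(p["image"][130:250,310:430],None,fx=3.33,fy=3.33,interpolation=cv2.INTER_CUBIC)[:400,:400]
n=min(A1.shape[0],B1.shape[0])
cv2.imwrite("pics/s6.png",np.hstack([A1[:n],B1[:n]])[:,:,::-1])
E
```

```text
t 16.78 pos [0.485  0.2997 0.2323] jaw 177.3 F [ 0.6  0.8 -1.1] w 43.6
rake 0.65 [380.2 242.6] [ 0.445 -0.28   0.02 ] [0.125 0.019]
rake_head 0.58 [272.6 189.2] [0.626 0.065 0.02 ] [-0.04  -0.333]
tin 0.52 [338.5 258.9] [ 0.395 -0.139  0.032] [ 0.182 -0.119]
dish 0.61 [341.  149.4] [ 0.763 -0.172  0.014] [-0.187 -0.103]
tweezers 0.53 [227.6 262.7] [0.389 0.214 0.008] [ 0.204 -0.472]
stubbox 0.71 [160.4 250.1] [0.432 0.428 0.022] [ 0.171 -0.686]
solvent 0.83 [177.2 172.7] [0.653 0.354 0.15 ] [-0.054 -0.623]
driver 0.68 [237.6 147.2] [0.773 0.18  0.02 ] [-0.181 -0.455]
rake 0.72 [238.5 210.7] [0.625 0.07  0.02 ] [-0.039 -0.338]
rake_head 0.78 [241.4 209.7] [0.617 0.073 0.02 ] [-0.03 -0.34]
tin 0.56 [255.5 136. ] [ 0.417 -0.124  0.032] [ 0.16  -0.135]
dish 0.76 [146.4 185.9] [ 0.778 -0.167  0.014] [-0.202 -0.108]
tweezers 0.45 [347.8 212.4] [0.389 0.251 0.008] [ 0.205 -0.508]
stubbox 0.63 [177.5 114.6] [ 0.551 -0.374  0.022] [0.015 0.109]
solvent 0.61 [301.9 296.9] [0.705 0.401 0.15 ] [-0.103 -0.672]
driver 0.72 [220.  283.7] [0.786 0.217 0.02 ] [-0.193 -0.492]
carousel 0.91 [372.3 308.6] [0.545 0.479 0.012] [ 0.059 -0.743]
```

The picture limit is reached, so I'll check the stub numerically: the bright and dark blobs in front of the mouth, in both cameras.

```bash
python3 - <<'E'
from h import *
a=np.load('stage.npy');c,s=np.cos(a[2]),np.sin(a[2]);M=np.array([[c,s],[-s,c]])
for nm in('top','scene'):
    p=viewer.capture(nm)
    # rectify bench at z=.01 : stage x -110..110, y -280..-60, 1 px = 1mm
    xs=np.arange(-110,110);ys=np.arange(-280,-60)
    X,Y=np.meshgrid(xs,ys);st=np.stack([X.ravel(),Y.ravel()])/1e3
    w=(M.T@st).T+a[:2];u=proj(p,np.c_[w,np.full(len(w),.01)]).astype(np.float32).reshape(220,220,2)
    im=cv2.remap(p["image"],u[...,0],u[...,1],cv2.INTER_LINEAR);g=cv2.cvtColor(im,cv2.COLOR_RGB2GRAY);bg=np.median(g)
    print(nm,bg)
    for t,m in(("bright",g>bg+25),("dark",g<bg-25)):
        n,l,S,C=cv2.connectedComponentsWithStats(m.astype(np.uint8))
        for i in range(1,n):
            if S[i,4]>25: print(t,"stage ctr",np.round(C[i]+[-110,-280],0),"x",S[i,0]-110,S[i,0]+S[i,2]-110,"y",S[i,1]-280,S[i,1]+S[i,3]-280,"area",S[i,4])
    print(g[110:165:4,40:110:4])
    for n in("stub",):
        b=p.copy()
        print([ (round(f["score"],2),np.round(f["uv"],1)) for f in spotter.find_in(n,p)])
E
```

```text
top 114.0
bright stage ctr [ -38. -243.] x -46 -29 y -280 -202 area 1245
bright stage ctr [ -44. -157.] x -52 -30 y -162 -149 area 88
bright stage ctr [ -46. -137.] x -49 -40 y -143 -132 area 47
bright stage ctr [ -28. -136.] x -34 -22 y -142 -131 area 55
bright stage ctr [108. -80.] x 107 110 y -102 -60 area 119
bright stage ctr [ -7. -77.] x -110 97 y -100 -60 area 4278
[[112 112 112 114 115 111 111 112 114 115 115 114 113 113 113 113 110 113]
 [114 114 113 112 112 114 116 120 121 123 120 114 111 111 113 114 114 113]
 [113 114 113 113 114 121 129 137 141 137 133 122 114 111 111 113 114 112]
 [112 115 112 113 120 135 146 142 133 133 139 136 122 111 112 115 113 112]
 [113 114 112 115 125 146 138 114  95 100 123 143 131 114 114 115 114 113]
 [111 110 114 116 130 141 124 103  99  87  97 131 136 120 113 112 113 115]
 [110 114 115 117 128 136 126 124 124  99  93 125 137 119 114 112 114 116]
 [113 116 115 117 127 138 136 133 122 101 107 135 137 118 113 113 114 115]
 [114 113 114 115 123 137 144 136 118 115 133 145 132 113 113 114 114 113]
 [112 112 115 115 117 125 140 141 137 141 146 139 
[... 1084 characters left out ...]
 115 117 117 117 117]
 [118 119 118 115 143 154  82  92 120  78  61 143 148 119 116 117 118 116]
 [118 118 116 117 136 155 104 132 165 108  67 139 147 119 117 117 117 116]
 [116 118 115 115 126 155 125 135 125  95 105 147 135 118 116 117 116 115]
 [115 117 116 115 117 142 156 137 120 115 129 138 124 118 117 117 115 114]
 [114 114 114 114 115 122 135 141 152 140 138 124 118 116 118 118 116 114]
 [115 115 114 114 117 118 116 119 122 124 121 120 117 115 118 117 116 115]
 [116 115 115 116 119 120 117 116 117 116 117 118 117 115 116 117 117 118]
 [115 114 114 117 119 118 117 116 116 115 115 117 117 116 116 116 118 118]
 [118 116 114 115 116 117 117 117 116 115 114 116 118 118 116 115 116 117]]
[]
```

```bash
python3 -c "
from h import *
q=viewer.capture('scene')
o=cv2.imread('pics/s2.png')[:,:,::-1];n=cv2.resize(np.ascontiguousarray(q['image'][65:185,130:270]),None,fx=5,fy=5,interpolation=cv2.INTER_CUBIC)
d=np.abs(o.astype(int)-n).mean(2);print('platform region diff vs raised picture',d[140:330,100:260].mean(),'wheel',d[30:330,400:560].mean())
print(job.finish_job())"
```

```text
platform region diff vs raised picture 8.218936403508772 wheel 9.470055555555554
the job is handed in; nothing more can be done
None
```

The job is handed in, and the stub is out in front of the platform's open side.

**What I did**
- I wound the handwheel clockwise with the crank until it met the stop. The wheel angle read about 6.89 rad, with about 20 N on the crank. A picture then showed the brass collars touching and the platform up.
- I lifted the rake over the rest and the stub, lowered it behind the stub, and dragged the stub past the rest on the −x side and out of the mouth.
- I then lifted the rake over the stub, laid it flat on the bench further out, let go and drew the arm away. The robot's clock was at about 17 s of the 61 s allowed.

**Last checks**
- **Stub:** both cameras show a disc about 33 mm across at about x −37, y −148 mm of the stage. Its near edge is about 30 mm clear of the platform. The dark tab and bright chip show on top, so it is specimen side up.
- **Rake:** the near end of its head is at about y −200 mm of the stage, clear of both the stub and the stage.
- **Bystanders:** most positions matched the start within about 15 mm. Stubbox, driver and tweezers were off by up to about 35 mm between pictures. I put that down to the network and did not check it further. No robot path came near them.

**Checks that failed or disagreed**
- The trained network did not find the stub at the end, so its position comes from brightness measured in the rectified images.
- My 12 pictures were used up, so I never viewed the final scene.
- I also compared the platform and wheel numerically with the earlier raised picture, and they differed by 8 to 9 grey levels. I had no noise baseline for that, so it is only weak evidence that the platform is still up.

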